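# Hang the copper pastry tube on the drying tree

## Robot

A 6-joint arm with a two-finger parallel gripper is mounted at the origin on the work surface. World frame = base frame: x ahead of the robot, y to its left, z up, the work surface at z = 0. Lengths are in m, angles in degrees, forces in N, time in s.
With the tool pointing down it reaches from about 0.25 to 0.775 m from the base axis. Payload 4 kg.
Tool frame: the origin (TCP) lies midway between the tips of the shut fingers; the grasp point (between the pads) lies 19 mm behind it (r.hold_point_z is the distance from the TCP to the grasp point, in m); z points along the fingers, y is the line along which they close (so a half turn about z gives the same grasp; the last joint's range is limited). The gripper opens to 94 mm and grips with 3 to 60 N. Pads are 16 mm wide; open, the fingers measure 119 mm over their backs; the gripper's body (75 mm by 177 mm) begins 78 mm behind the grasp point.
Start: joints at [-75.865, 4.996, 78.535, -0, 96.463, -5.907], TCP at [0.188, -0.517, 0.206] pointing down, gripper open.
Joint ranges: [-177.83, 177.83], [-43.37, 116.18], [15.69, 146.23], [-61.86, 241.86], [9.47, 152.12], [-147.06, 147.06]. Speed limits (degrees/s): [159.86, 159.86, 180, 180, 180, 180].

## Interface

Orientations are given as [roll, pitch, yaw] about the fixed x, y, z axes, in that order (R = Rz(yaw) Ry(pitch) Rx(roll)).
In Python, from rig import r gives the robot as it stands.
- The arm moves only by the tool servo_tool, never from a script. Its argument "rows" is a list of rows, each a list of 5 numbers: the shift along the tool's x, y, z in m, then the turn about the tool's z in degrees, then the closure, from 0 (fully open) to 1 (shut). In form: [[x, y, z, yaw, gripper], ...]. A call has 1 to 12 rows; each row shifts and turns the commanded pose from where the row before left it, along the tool's axes as they then stand; what a row does not reach is not made up. A row lasts 1/8 s, in which the tool goes at most 62.5 mm and 10.7 degrees, less where a joint would pass 70% of its speed; a pose out of reach is approached as far as the arm can. A call with a gripper value outside its range is refused whole. The fingers move at their own pace and stop on an object; "force" is the grip in N (left out, the last holds). Time passes only in rows, so rows that do not move let the fingers close. It gives the time, the measured TCP pose, the force, the opening and the grip force at its end, in the units of the state.
- r.get_obs(): the state, without advancing time (a new reading comes with each control period).
- r.snapshot(name): name is "side" or "top" or "wrist"; returns a dict with "img" (420x560x3 uint8, blue, green, red), "depth" (420x560 float32, m along the optical axis (not along the pixel's ray), 0 where there is no reading), "fovy" (degrees; the focal length in pixels is half the picture's height over the tangent of half this angle, whatever the lens; pixels are square), "cx", "cy" (the principal point, pixels), "rvec" (rotation vector, rad) and "tvec" (3), from world to camera coordinates, as OpenCV has them. Camera axes: x right, y down, z forward; pixel columns grow to the right and rows downward; lengths in m; the calibration is good to about 2 mm. A picture is of the moment at which its call begins.
- r.close_job(): hands the job in; it is judged then, once.
The state is a dict: "time_s": time; "qpos": joint angles; "qvel": joint speeds; "joint_torque": joint torques, N m; "eef_pos": TCP position; "eef_rot": TCP orientation; "wrist_force": force on the tool from outside, world axes, zero at the start; "wrist_torque": the same for the moment, N m; "gripper_width": finger opening in m; "gripper_force": force on a finger pad.
Only numpy, scipy, OpenCV 4.12 (cv2) and the standard library are available. Lean on these libraries where they do the work, as an engineer would, in place of code of your own. Each camera call takes 0.05 s, during which the arm holds its last target. There are 200 camera calls.

## Task

Turn the drying tree until its empty arm points over the red tab at the front of the stand, and let it come to rest there. Then take the copper pastry tube out of the crowded rack, slide it onto that empty arm and press it, firmly but without forcing it, until it sits fully home against the blue collar, and let go. Leave the steel tubes and the spray bottle where they stand, and the empty arm over the red tab.

Things in the scene. Friction and masses are not known exactly. Their poses are not given: they have to be found in the camera images.
- stand: The fixed white round drip tray (radius 98, 12 high) that carries the turning tree. Origin: on the tree's turning axis at table height; its z is up; its -x axis points from the turning axis to the red tab, which is the stand's front. Sizes in mm.
- tab (a point): Outer end of the red front tab on the tray's rim, 126 from the turning axis and 12 above the table. Sizes in mm.
- tree (a joint): Angle (rad) of the blue tree about its upright axis, growing anticlockwise from above; 0 or any full turn when the empty arm points straight over the red tab. No end stops; a rubbing hinge (0.12 N m) leaves it where it is put. Four arms 90 degrees apart, all rising outwards at 45 degrees: at joint 0 the empty one is over the tab; the other three carry steel tubes. Sizes in mm.
- hub_top (a point): Top of the tree's blue domed hub (radius 34) on the turning axis, 141 above the table. The steel tubes (24 thick) on the three full arms are stuck fast, part of the tree; their outer ends reach 116 from the axis and 191 above the table. Shut fingers pushing one sideways, 85 from the axis with their tips 150 above the table, turn the tree with 1.5 to 2 N. Sizes in mm.
- free_arm (a point): The tree's empty white arm: a round pin 13 thick, 75 long, tapering to 6 over its last 8. Origin: centre of its foot, on the outer face of a blue collar (radius 14) that stops a tube; 40 from the turning axis, 115 above the table. z runs outwards along the pin (out and up at 45 degrees), y is level, -x is the underside. Sizes in mm.
- leaf_end (a point): Free end of the steel leaf spring under the empty pin, hinged 60 and ending 23 from the pin's foot, standing out 8. It grips a tube from inside, so a tube does not slide home by its weight: press it along the pin with about 3 to 10 N until it stops on the collar, where the force rises sharply. Sizes in mm.
- pin_tip (a point): Outer tip of the empty arm, 75 from its foot along the pin; 93 from the turning axis, 168 above the table. Sizes in mm.
- rack: The fixed white board (75 x 165, 12 thick) with a row of four upright pegs (12 thick, 18 high) 36 apart along its y axis. Origin: centre of the underside. A tube stands over each peg on the board, so neighbouring tubes are only 12 apart: fingers have room only on the row's two open sides, along the board's x axis. Sizes in mm.
- copper_tube_mid (a point): Centre (half-way up) of the copper-coloured tube to be hung: 95 long, 24 outside, 18 inside diameter, open at both ends, about 60 g, starting upright in the rack with its foot on the board, 12 above the table, and its top end at 107. It comes off the peg straight up. Hung fully home, its centre is 47.5 from the pin's foot along the pin. Sizes in mm.
- copper_tube: The same copper tube; origin at the centre of its lower end, z along the tube. Sizes in mm.
- steel_tube1_mid (a point): Centre of one of the three steel tubes, of the same size, that stand in the rack beside the copper one and stay there. Sizes in mm.
- steel_tube2_mid (a point): Centre of one of the three steel tubes, of the same size, that stand in the rack beside the copper one and stay there. Sizes in mm.
- steel_tube3_mid (a point): Centre of one of the three steel tubes, of the same size, that stand in the rack beside the copper one and stay there. Sizes in mm.
- spray_mid (a point): Centre of an orange spray bottle, radius 26, 150 high, standing on the table left of the tree; it stays there. Sizes in mm.

How it is judged:
By the outcome, as a careful person would: the job done as asked, in the order asked, and still so for the second after the job is handed in, with the robot touching nothing.
It also fails if it takes over 67 s, if anything falls off the work surface, if the arm or the gripper's body presses on something with over 40 N, if the wrist force passes 120 N, or if a joint passes its speed limit or range.

## Working session

There is one attempt and no reset: what is moved stays moved. The work goes in short steps, Python scripts to look and compute and a tool call to move; the robot and the scene stay as the last step left them, time stands still between calls to the robot, and variables do not carry over. Pictures are saved under pics/ and viewed, at most 10 in all, crops included, and the job is handed in when it is done.

Besides the shell and the picture viewer there is one more tool, called as a command line: name --pt "numbers of a row" for each row, then --argument value for the rest. servo_tool: Moves the arm, as the interface text tells. Its arguments: {"type":"object","properties":{"rows":{"type":"array","items":{"type":"array","items":{"type":"number"}}},"force":{"type":"number"}},"required":["rows"]}

```bash
mkdir -p pics; ls
cat > h.py <<'E'
import numpy as np, cv2
from rig import r
def cam(s):
    R=cv2.Rodrigues(np.array(s["rvec"],float))[0]; t=np.array(s["tvec"],float).ravel()
    f=210/np.tan(np.radians(s["fovy"])/2); return R,t,f
def ray(s,u,v):
    R,t,f=cam(s); d=np.array([(u-s["cx"])/f,(v-s["cy"])/f,1.]); return -R.T@t, R.T@d
def onz(s,u,v,z):
    c,d=ray(s,u,v); return c+d*(z-c[2])/d[2]
def cross(a,b):
    (c1,d1),(c2,d2)=a,b; d1=d1/np.linalg.norm(d1);d2=d2/np.linalg.norm(d2)
    k=np.linalg.lstsq(np.c_[d1,-d2],c2-c1,rcond=None)[0]; p,q=c1+k[0]*d1,c2+k[1]*d2
    return (p+q)/2,np.linalg.norm(p-q)
def cloud(s):
    R,t,f=cam(s); v,u=np.mgrid[0:420,0:560]; z=s["depth"]
    P=np.stack([(u-s["cx"])/f*z,(v-s["cy"])/f*z,z],-1)
    return (P-t)@R
def proj(s,p):
    R,t,f=cam(s); q=R@np.array(p)+t; return q[0]/q[2]*f+s["cx"],q[1]/q[2]*f+s["cy"]
E
python3 - <<'E'
from h import *
import pickle
S={n:r.snapshot(n) for n in("side","top")}
pickle.dump(S,open("S0.pkl","wb"))
for n,s in S.items():
    cv2.imwrite(f"pics/{n}0.png",s["img"]); print(n,ray(s,280,210),s["fovy"],(s["depth"]>0).mean())
E
```

```text
pics
side (array([ 0.49421416, -0.6871951 ,  0.55220505]), array([ 0.06651718,  0.8705036 , -0.48800165])) 56.25735300509812 0.9960714285714286
top (array([0.33265007, 0.02586615, 1.18000096]), array([ 0.1978793 ,  0.02618315, -0.98004994])) 48.93240132099969 0.996016156462585
```

View pics/top0.png

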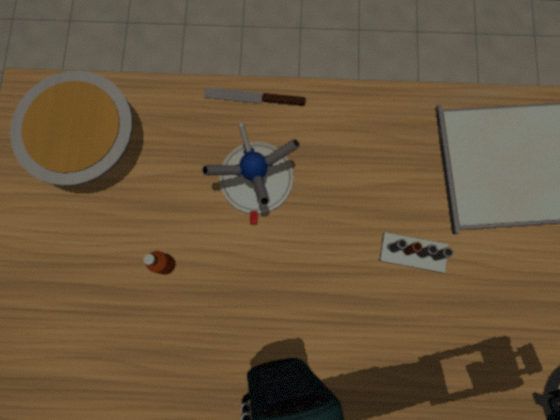

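View pics/side0.png

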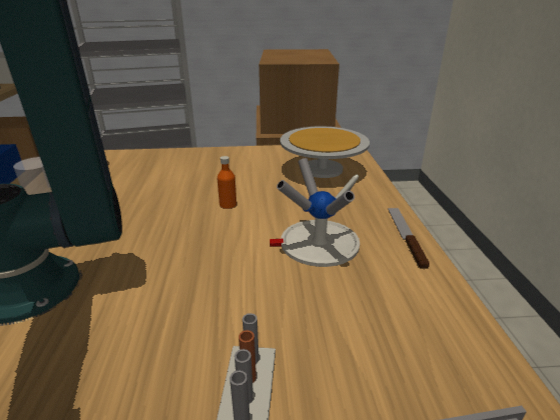

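Top view: hub at (253,165), red tab at (253,217). The empty arm points away at (242,125), with steel tubes at (205,170), (297,145) and (265,200). The rack is at (415,252) with the copper tube second from the left at (414,248). The bottle is at (158,262). The side view agrees: hub (321,205), copper top (247,338).

Run:
```python
from h import *
import pickle
np.set_printoptions(precision=4,suppress=True)
S=pickle.load(open("S0.pkl","rb"))
def cc(m):
    n,l,st,c=cv2.connectedComponentsWithStats(m.astype(np.uint8)); return [(st[i],c[i]) for i in range(1,n) if st[i][4]>8],l
M={}
for n,s in S.items():
    hsv=cv2.cvtColor(s["img"],cv2.COLOR_BGR2HSV); H,Sa,V=[hsv[...,i].astype(int) for i in range(3)]
    P=cloud(s)
    for nm,m in (("blue",(H>100)&(H<130)&(Sa>130)&(V>40)),("red",((H<9)|(H>172))&(Sa>140)&(V>60))):
        for st,c in cc(m)[0]: 
            if st[4]>15: print(n,nm,st,c,P[int(c[1]),int(c[0])])
# cloud above the table
P=cloud(S["top"]); 
x,y,z=P[...,0],P[...,1],P[...,2]
hub=(z>.125)&(abs(x-.5)<.3)
# rack board & tubes
m=(z>.085)&(z<.125)&(x<.45)&(x>.25)&(y<-.2)&(y>-.6)
v,u=np.nonzero(m); print("tube tops",len(u)); 
for st,c in cc(m)[0]: print(st,c,onz(S["top"],*c,.107))
b=(z>.007)&(z<.018)&(x>.2)&(x<.5)&(y<-.2)&(y>-.6)
for st,c in cc(b)[0]:
    if st[4]>60: print("board",st,c)
for sn in S:
    P=cloud(S[sn]); print(sn,"table z",np.median(P[200:230,100:130,2]))
im=S["top"]["img"][215:285,365:465]; 
a=cv2.resize(im,None,fx=5.5,fy=5.5,interpolation=cv2.INTER_CUBIC)
im=S["side"]["img"][300:420,200:300]; b=cv2.resize(im,(320,385),interpolation=cv2.INTER_CUBIC)
a=cv2.resize(a,(480,385)); cv2.imwrite("pics/c1.png",cv2.convertScaleAbs(np.hstack([a[:, :],b]),alpha=1.6))
```

```text
side blue [  0 144  20  40 622] [  7.6833 162.627 ] [-0.6037  1.037  -0.1135]
side blue [306 191  29  27 484] [319.9876 203.9236] [ 0.4942 -0.6872  0.5522]
side red [270 239  13   7  85] [275.6118 241.8588] [0.5435 0.1204 0.0123]
top blue [240 149  28  31 557] [252.7828 165.0664] [0.6486 0.1242 0.1376]
top red [250 211   8  13  92] [253.2717 217.1957] [0.3327 0.0259 1.18  ]
tube tops 0
board [381 241  66  32 878] [411.1697 259.2665]
board [420 242  29   8 107] [435.7009 244.9065]
side table z 0.15690934665918455
top table z -0.001039338064090308
```

View pics/c1.png

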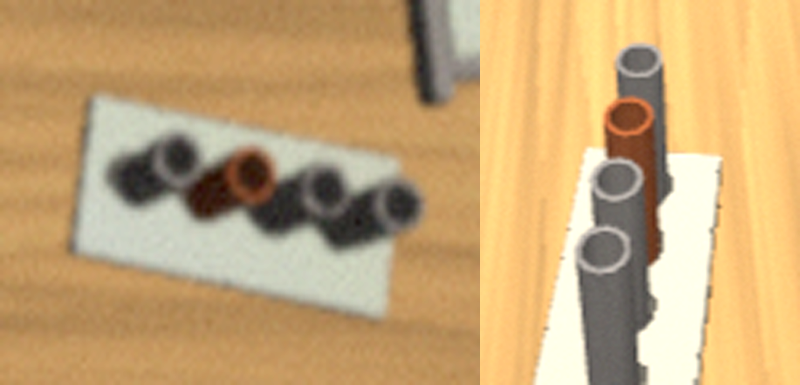

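Crop: the rims are clear in both views. Copper rim is at about (417.3,246.8) in top and (246.9,336.6) in side; the steel rims sit either side of it.

Run:
```python
from h import *
import pickle
np.set_printoptions(precision=4,suppress=True)
S=pickle.load(open("S0.pkl","rb")); T,D=S["top"],S["side"]
a=[(177,160),(251,175),(323,190),(399,204)]; b=[(640,60),(630,117),(617,179),(604,249)]
for p,q in zip(a,b):
    tp=(365+p[0]/4.8-.5,215+p[1]/5.5-.5); sd=(200+(q[0]-480)/3.2-.5,300+q[1]/3.21-.5)
    print(*cross(ray(T,*tp),ray(D,*sd)),onz(T,*tp,.107))
print("tab",*cross(ray(T,253.27,217.2),ray(D,275.6,241.9)), "outer end",onz(T,253.5,223.5,.012),onz(D,270,242.5,.012))
# tray by depth
P=cloud(T);x,y,z=P[...,0],P[...,1],P[...,2]
m=((z>.007)&(z<.02)&(abs(x-.64)<.14)&(abs(y-.12)<.13)).astype(np.uint8)
c=max(cv2.findContours(m,0,1)[0],key=cv2.contourArea); h=cv2.convexHull(c)
w=np.array([onz(T,*p[0],.012)[:2] for p in h]); A=np.c_[2*w,np.ones(len(w))]
k=np.linalg.lstsq(A,(w**2).sum(1),rcond=None)[0]; print("tray",k[:2],np.sqrt(k[2]+k[:2]@k[:2]),len(w))
hs=cv2.cvtColor(T["img"],cv2.COLOR_BGR2HSV)
print("hub two views",*cross(ray(T,252.78,165.07),ray(D,319.99,203.92)))
for nm in("top","side"):
    P=cloud(S[nm]); d=np.hypot(P[...,0]-k[0],P[...,1]-k[1]); 
    q=P[(d<.13)&(d>.055)&(P[...,2]>.11)&(P[...,2]<.21)]; an=np.degrees(np.arctan2(q[:,1]-k[1],q[:,0]-k[0]))
    print(nm,[(int(e),int(n)) for n,e in zip(*np.histogram(an,72,(-180,180))) if n>2])
    for lo in range(-180,180,5):
        pass
# spray
P=cloud(T); m=(P[...,2]>.1)&(P[...,0]>.35)&(P[...,0]<.5)&(P[...,1]>.2)&(P[...,1]<.45); print("spray",P[m].mean(0),m.sum())
# fine tip direction of each arm from the two views: extreme outward points
P=cloud(T); d=np.hypot(P[...,0]-k[0],P[...,1]-k[1]); mk=(d<.13)&(d>.05)&(P[...,2]>.11)&(P[...,2]<.21)
q=P[mk]; an=np.degrees(np.arctan2(q[:,1]-k[1],q[:,0]-k[0]))
from scipy.optimize import minimize_scalar
f=(an%90); ph=np.degrees(np.angle(np.exp(1j*4*np.radians(an)).mean()))/4; print("arm phase mod90",ph)
```

```text
[ 0.4808 -0.2323  0.1049] 0.00010631656427699575 [ 0.4805 -0.2318  0.107 ]
[ 0.4758 -0.2682  0.1047] 6.696073820433931e-05 [ 0.4755 -0.2676  0.107 ]
[ 0.4704 -0.3031  0.1044] 0.0007973338547085148 [ 0.4705 -0.3022  0.107 ]
[ 0.4655 -0.3394  0.1053] 0.0013040233569527812 [ 0.466  -0.3388  0.107 ]
tab [0.5466 0.1254 0.0065] 0.002682560357432254 outer end [0.5305 0.1235 0.012 ] [0.5308 0.1151 0.012 ]
tray [0.6406 0.1219] 0.09726603672198297 19
hub two views [0.654  0.1249 0.11  ] 0.005388088308975251
top [(-170, 19), (-165, 54), (-160, 61), (-155, 42), (-150, 8), (-70, 121), (-65, 95), (-60, 64), (-55, 18), (-50, 5), (5, 3), (10, 38), (15, 82), (20, 29), (85, 11), (90, 26), (95, 69), (100, 92), (105, 92)]
side [(-165, 16), (-160, 33), (-155, 110), (-150, 99), (-145, 7), (-70, 192), (-65, 95), (-60, 25), (5, 3), (10, 88), (15, 55), (85, 9), (90, 28), (95, 59), (100, 72), (105, 70)]
spray [0.4164 0.3366 0.1244] 270
arm phase mod90 19.481033726830024
```

Run:
```python
from h import *
import pickle
from scipy.optimize import least_squares
np.set_printoptions(precision=4,suppress=True)
S=pickle.load(open("S0.pkl","rb"))
for n in S:
    s=S[n];P=cloud(s); d=np.hypot(P[...,0]-.65,P[...,1]-.124)
    hs=cv2.cvtColor(s["img"],cv2.COLOR_BGR2HSV)
    bl=(hs[...,0]>100)&(hs[...,0]<130)&(hs[...,1]>130)&(d<.045)&(P[...,2]>.08)&(P[...,2]<.145)
    q=P[bl]; o=least_squares(lambda v:np.linalg.norm(q-v[:3],axis=1)-v[3],[.65,.124,.107,.034],loss="soft_l1",f_scale=.001); print(n,"hub sphere",o.x,len(q))
    m=(P[...,2]>.006)&(P[...,2]<.018)&(d<.12)&(hs[...,1]<90)
    c=max(cv2.findContours(m.astype(np.uint8),0,1)[0],key=cv2.contourArea); h=cv2.convexHull(c)[:,0]
    w=np.array([onz(s,*p,.012)[:2] for p in h])
    o=least_squares(lambda v:np.linalg.norm(w-v[:2],axis=1)-.098,[.65,.124],loss="soft_l1",f_scale=.002); print(n,"tray",o.x,np.linalg.norm(w-o.x,axis=1))
    rd=((hs[...,0]<9)|(hs[...,0]>172))&(hs[...,1]>120)&(hs[...,2]>40)
    v,u=np.nonzero(rd); t=np.array([onz(s,a,b,.012)[:2] for a,b in zip(u,v)]); t=t[np.hypot(t[:,0]-.54,t[:,1]-.122)<.04]; print(n,"tab",t.min(0),t.max(0),t.mean(0))
```

```text
side hub sphere [0.6556 0.1235 0.1055 0.0346] 474
side tray [0.6546 0.1169] [0.0973 0.0993 0.0999 0.0997 0.0995 0.0983 0.0977 0.0979 0.0968 0.0965
 0.0971 0.0978 0.0987 0.0994 0.102  0.0997 0.0989 0.0997 0.1004 0.0978
 0.0973 0.0979 0.0963 0.0977 0.0982 0.0981 0.0989 0.099  0.099  0.0992]
side tab [0.5302 0.1024] [0.5615 0.1307] [0.5448 0.117 ]
top hub sphere [0.655  0.1238 0.1041 0.0353] 557
top tray [0.6546 0.1234] [0.0966 0.0971 0.0972 0.0973 0.0971 0.098  0.0978 0.0975 0.0978 0.0987
 0.0983 0.0986 0.098  0.0968 0.0986 0.0977 0.0973 0.0977 0.0973 0.0969
 0.0967 0.095  0.097 ]
top tab [0.5315 0.1153] [0.5634 0.1341] [0.5474 0.1249]
```

```bash
cat >> h.py <<'E'
from scipy.spatial.transform import Rotation as Ro
def rows(wp,g,step=.055,p0=None,rot=None):
    """world waypoints -> tool-frame rows (yaw 0), rounded, from the given/present pose"""
    o=r.get_obs(); p=np.array(o["eef_pos"] if p0 is None else p0,float); R=Ro.from_euler("xyz",o["eef_rot"] if rot is None else rot,degrees=True).as_matrix(); out=[]
    for w in wp:
        n=max(1,int(np.ceil(np.linalg.norm(np.array(w)-p)/step-1e-6)))
        for i in range(n):
            d=np.round(R.T@(np.array(w)-p)/(n-i),4); out.append([*map(float,d),0,g]); p=p+R@d
    return out
def show(o): print(len(o)); [print(str(o[i:i+12]).replace(" ","").replace(".0,",",")) for i in range(0,len(o),12)]
def arms(s,ax=(.655,.1238)):
    P=cloud(s); x,y=P[...,0]-ax[0],P[...,1]-ax[1]; d=np.hypot(x,y); an=np.degrees(np.arctan2(y,x))
    m=(d<.12)&(d>.06)&(P[...,2]>.125)&(P[...,2]<.21); a=an[m]
    ph=np.degrees(np.angle(np.exp(4j*np.radians(a)).mean()))/4
    out=[]
    for k in range(4):
        for _ in range(3):
            c=ph+90*k if _==0 else c+w; e=(a-c+180)%360-180; w=np.median(e[abs(e)<20]) if (abs(e)<20).sum()>5 else 0
        e=e[abs(e)<20]; 
        if len(e): out.append((round(c%360,1),len(e),round((np.percentile(e,2)+np.percentile(e,98))/2,1)))
    return out
E
python3 - <<'E'
from h import *
import pickle
S=pickle.load(open("S0.pkl","rb")); print(arms(S["top"]),arms(S["side"]))
o=r.get_obs(); print(o["eef_rot"],o["eef_pos"],o["wrist_force"],o["time_s"])
c=np.array([.655,.1238]); pt=lambda a,z,rr=.085:[*(c+rr*np.array([np.cos(np.radians(a)),np.sin(np.radians(a))])),z]
A=rows([[.188,-.517,.25],pt(65,.25,.085),pt(65,.15)],1); show(A)
show(rows([pt(a,.15) for a in range(70,246,5)],1,p0=pt(65,.15)))
E
```

```text
[(np.float64(19.5), 91, np.float64(-0.1)), (np.float64(112.3), 276, np.float64(-1.3)), (np.float64(199.4), 212, np.float64(0.1)), (np.float64(286.9), 259, np.float64(0.5))] [(np.float64(15.7), 106, np.float64(0.5)), (np.float64(112.9), 223, np.float64(-2.4)), (np.float64(206.3), 307, np.float64(-2.9)), (np.float64(284.9), 278, np.float64(2.3))]
[-1.79885829e+02 -1.32303697e-02  2.00429398e+01] [ 0.18838282 -0.51620692  0.20442257] [ 0.59039361 -0.11168002  0.14904587] 0.1
19
[[-0.0006,0.0005,-0.0456,0,1],[0.0449,-0.0314,0.0001,0,1],[0.0449,-0.0314,0.0001,0,1],[0.0449,-0.0314,0.0001,0,1],[0.0449,-0.0314,0.0001,0,1],[0.0449,-0.0314,0.0001,0,1],[0.0449,-0.0314,0.0001,0,1],[0.0449,-0.0314,0.0001,0,1],[0.0449,-0.0314,0.0001,0,1],[0.0449,-0.0313,0,0,1],[0.0449,-0.0314,0.0001,0,1],[0.0449,-0.0313,0,0,1]]
[[0.0449,-0.0314,0.0001,0,1],[0.0449,-0.0313,0,0,1],[0.0449,-0.0314,0.0001,0,1],[0.0449,-0.0313,0,0,1],[0.045,-0.0314,0.0001,0,1],[-0,0.0001,0.05,0,1],[-0.0001,0.0001,0.05,0,1]]
36
[[-0.0055,-0.005,0,0,1],[-0.0058,-0.0045,0,0,1],[-0.0063,-0.004,0,0,1],[-0.0066,-0.0035,0,0,1],[-0.0068,-0.0028,0,0,1],[-0.0071,-0.0022,0,0,1],[-0.0072,-0.0016,0,0,1],[-0.0074,-0.001,0,0,1],[-0.0074,-0.0003,0,0,1],[-0.0074,0.0003,0,0,1],[-0.0073,0.0009,0,0,1],[-0.0073,0.0016,0,0,1]]
[[-0.0071,0.0023,0,0,1],[-0.0068,0.0028,0,0,1],[-0.0066,0.0034,0,0,1],[-0.0063,0.004,-0,0,1],[-0.0058,0.0045,-0,0,1],[-0.0055,0.005,-0,0,1],[-0.005,0.0055,-0,0,1],[-0.0045,0.0059,-0.0001,0,1],[-0.004,0.0062,0,0,1],[-0.0035,0.0066,0,0,1],[-0.0028,0.0068,0,0,1],[-0.0022,0.0071,-0,0,1]]
[[-0.0016,0.0072,-0,0,1],[-0.001,0.0074,-0,0,1],[-0.0003,0.0074,-0.0001,0,1],[0.0003,0.0074,0,0,1],[0.0009,0.0074,0,0,1],[0.0016,0.0072,0,0,1],[0.0023,0.0071,-0,0,1],[0.0028,0.0068,-0,0,1],[0.0034,0.0066,-0,0,1],[0.004,0.0063,-0,0,1],[0.0045,0.0058,-0.0001,0,1],[0.005,0.0055,0,0,1]]
```

servo_tool --pt "0 0 -0.045 0 1" --pt "0.045 -0.0315 0 0 1" --pt "0.045 -0.0315 0 0 1" --pt "0.045 -0.0315 0 0 1" --pt "0.045 -0.0315 0 0 1" --pt "0.045 -0.0315 0 0 1" --pt "0.045 -0.0315 0 0 1" --pt "0.045 -0.0315 0 0 1" --pt "0.045 -0.0315 0 0 1" --pt "0.045 -0.0315 0 0 1" --pt "0.045 -0.031 0 0 1" --pt "0.045 -0.031 0 0 1" --force 20

```text
time_s: 1.6
eef_pos: [0.5357, -0.0208, 0.2499]
eef_rot: [-180.0, 0.0, 20.1]
wrist_force: [0.6, -0.9, 0.6]
gripper_width: 0.0005
gripper_force: 0.0
```

servo_tool --pt "0.045 -0.0315 0 0 1" --pt "0.0445 -0.031 0 0 1" --pt "0.0445 -0.031 0 0 1" --pt "0.0445 -0.031 0 0 1" --pt "0.0445 -0.031 0 0 1" --pt "0 0 0 0 1"

```text
time_s: 2.35
eef_pos: [0.6918, 0.2033, 0.245]
eef_rot: [-179.9, 0.4, 20.3]
wrist_force: [1.1, -0.1, -0.1]
gripper_width: 0.0005
gripper_force: 0.0
```

servo_tool --pt "0 0 0.048 0 1" --pt "0 0 0.048 0 1" --pt "-0.0055 -0.005 0 0 1" --pt "-0.006 -0.0045 0 0 1" --pt "-0.0065 -0.004 0 0 1" --pt "-0.0065 -0.0035 0 0 1" --pt "-0.007 -0.003 0 0 1" --pt "-0.007 -0.002 0 0 1" --pt "-0.007 -0.0015 0 0 1" --pt "-0.0075 -0.001 0 0 1" --pt "-0.0075 -0.0005 0 0 1" --pt "-0.0075 0.0005 0 0 1"

```text
time_s: 3.85
eef_pos: [0.6188, 0.1995, 0.1545]
eef_rot: [180.0, -0.0, 20.0]
wrist_force: [2.9, -0.2, 0.1]
gripper_width: 0.0005
gripper_force: 1.0
```

servo_tool --pt "-0.0075 0.001 0 0 1" --pt "-0.0075 0.0015 0 0 1" --pt "-0.007 0.0025 0 0 1" --pt "-0.007 0.003 0 0 1" --pt "-0.0065 0.0035 0 0 1" --pt "-0.0065 0.004 0 0 1" --pt "-0.006 0.0045 0 0 1" --pt "-0.0055 0.005 0 0 1" --pt "-0.005 0.0055 0 0 1" --pt "-0.0045 0.006 0 0 1" --pt "-0.004 0.006 0 0 1" --pt "-0.0035 0.0065 0 0 1"

```text
time_s: 5.35
eef_pos: [0.5692, 0.1291, 0.1542]
eef_rot: [-180.0, 0.1, 20.0]
wrist_force: [0.8, 2.3, 0.3]
gripper_width: 0.0004
gripper_force: 0.7
```

servo_tool --pt "-0.003 0.007 0 0 1" --pt "-0.0025 0.007 0 0 1" --pt "-0.0015 0.007 0 0 1" --pt "-0.001 0.0075 0 0 1" --pt "-0.0005 0.0075 0 0 1" --pt "0.0005 0.0075 0 0 1" --pt "0.001 0.0075 0 0 1" --pt "0.0015 0.007 0 0 1" --pt "0.0025 0.007 0 0 1" --pt "0.003 0.007 0 0 1" --pt "0.0035 0.0065 0 0 1" --pt "0 0 0 0 1"

```text
time_s: 6.85
eef_pos: [0.6, 0.0558, 0.154]
eef_rot: [179.9, 0.1, 20.0]
wrist_force: [-0.4, 0.3, 0.3]
gripper_width: -0.0
gripper_force: 0.0
```

Run:
```python
from h import *
S={n:r.snapshot(n) for n in("side","top")}
for n,s in S.items(): print(n,arms(s))
o=r.get_obs(); p=o["eef_pos"]; print(p,np.degrees(np.arctan2(p[1]-.1238,p[0]-.655))%360)
cv2.imwrite("pics/m1.png",np.hstack([cv2.resize(S["top"]["img"][90:240,180:330],(400,400)),cv2.resize(S["side"]["img"][150:280,240:400],(400,400))]))
```

```text
side [(np.float64(332.7), 332, np.float64(1.4)), (np.float64(65.1), 60, np.float64(2.4)), (np.float64(162.6), 116, np.float64(-0.2)), (np.float64(240.1), 482, np.float64(1.1))]
top [(np.float64(71.2), 270, np.float64(-0.8)), (np.float64(249.0), 9, np.float64(-6.0))]
[0.59984133 0.05629656 0.15419172] 230.74692315647133
```

View pics/m1.png

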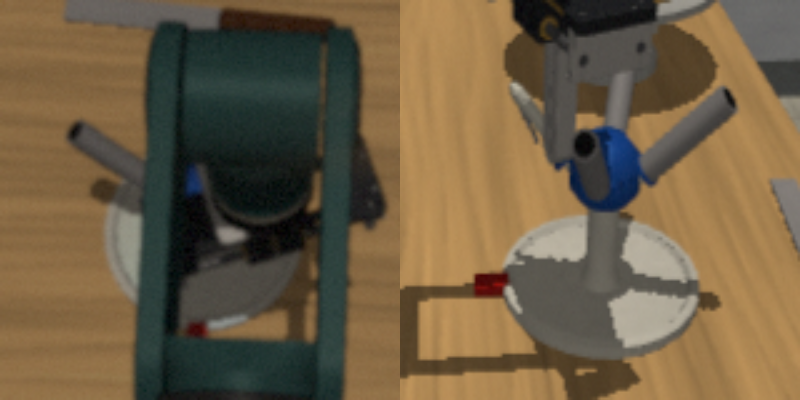

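The arm blocks much of the top view. In the side view the empty pin is at the left, short of the tab at about 162°, and the fingers are behind the right-hand steel tube. I'll push about 17° more, then lift and look.

servo_tool --pt "0.0035 0.0065 0 0 1" --pt "0.004 0.006 0 0 1" --pt "0.0045 0.0055 0 0 1" --pt "0.0025 0.003 0 0 1" --pt "0 0 0 0 1" --pt "-0.004 -0.008 0 0 1" --pt "-0.005 -0.01 0 0 1" --pt "0 0 -0.05 0 1" --pt "0 0 -0.05 0 1" --pt "-0.05 0.02 0 0 1" --pt "-0.05 0.02 0 0 1" --pt "-0.05 0.02 0 0 1"

```text
time_s: 8.45
eef_pos: [0.484, -0.0519, 0.2548]
eef_rot: [179.9, -0.0, 20.1]
wrist_force: [1.0, -0.9, -0.1]
gripper_width: 0.0005
gripper_force: 0.0
```

servo_tool --pt "-0.05 0.03 0 0 0" --pt "-0.05 0.03 0 0 0" --pt "0 0 0 0 0"

```text
time_s: 8.82
eef_pos: [0.4102, -0.1441, 0.2551]
eef_rot: [179.9, -0.0, 19.7]
wrist_force: [-0.4, 0.0, -0.0]
gripper_width: 0.0269
gripper_force: 0.0
```

Run:
```python
from h import *
S={n:r.snapshot(n) for n in("side","top","wrist")}
for n in("side","top"): print(n,arms(S[n]))
o=r.get_obs(); print(o["time_s"],o["eef_pos"])
f=lambda s,a,b,c,d:cv2.resize(s[a:b,c:d],(400,400))
cv2.imwrite("pics/m2.png",np.hstack([f(S["top"]["img"],90,240,180,330),f(S["side"]["img"],150,280,240,400)]))
```

```text
side [(np.float64(347.9), 316, np.float64(1.7)), (np.float64(85.1), 218, np.float64(-0.5)), (np.float64(178.1), 115, np.float64(-0.4)), (np.float64(264.2), 210, np.float64(-0.4))]
top [(np.float64(353.9), 263, np.float64(0.1)), (np.float64(87.1), 267, np.float64(-0.9)), (np.float64(175.6), 67, np.float64(-0.1)), (np.float64(262.0), 250, np.float64(1.1))]
8.975 [ 0.41247505 -0.14151836  0.25465332]
```

View pics/m2.png

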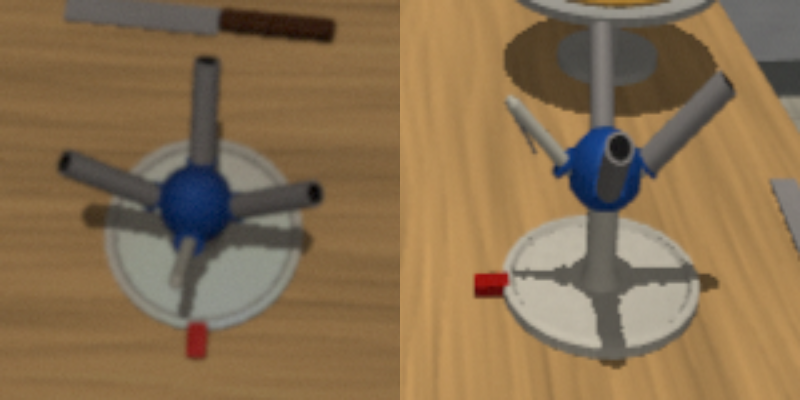

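The empty arm is close to the tab. Pin tip is at about (246,196) in top and (285,182) in side. I'll get the exact angle by casting rays at the tube ends.

Run:
```python
from h import *
np.set_printoptions(precision=4,suppress=True)
import pickle
S=pickle.load(open("S0.pkl","rb")); T,D=S["top"],S["side"]
t=lambda a,b:ray(T,180+a*.375-.5,90+b*.375-.5); d=lambda a,b:ray(D,240+(a-400)*.4-.5,150+b*.325-.5)
c=np.array([.655,.1238])
an=lambda p:np.degrees(np.arctan2(p[1]-c[1],p[0]-c[0]))%360
for nm,a,z in(("L",(68,163),.182),("R",(314,193),.182),("U",(207,64),.182),("pin",(177,283),.168)):
    C,q=t(*a); p=C+q*(z-C[2])/q[2]; print(nm,p,an(p),np.hypot(*(p[:2]-c)))
for nm,a,b in (("R",(314,193),(620,148)),("U",(207,64),(727,82)),("pin",(177,283),(512,100)),("tabend",(197,352),(476,285))):
    p,e=cross(t(*a),d(*b)); print(nm,p,e,an(p),np.hypot(*(p[:2]-c)))
# plan to the rack grasp
p=np.array([.4758,-.2682]); R=Ro.from_euler("xyz",r.get_obs()["eef_rot"],degrees=True).as_matrix(); print("closing line deg",np.degrees(np.arctan2(R[1,1],R[0,1])))
```

```text
L [0.665  0.2286 0.182 ] 84.55798160175597 0.10532208723535347
R [0.6464 0.0184 0.182 ] 265.3232519838391 0.10578597800634047
U [0.7594 0.1151 0.182 ] 355.2347096158632 0.10480076322491501
pin [0.567  0.1312 0.168 ] 175.21857695613656 0.08830249502962627
R [0.646  0.0184 0.1816] 0.0009364982520657154 265.1311853392971 0.10579579594826712
U [0.7606 0.1151 0.1813] 0.001697616669806573 355.27834977542926 0.106006975763867
pin [0.567  0.1313 0.1668] 0.0005402774358928327 175.14733867126102 0.0883161035246012
tabend [0.5337 0.1243 0.0076] 0.00550467156160316 179.78041151400973 0.12132616059068167
closing line deg -69.91544986966309
```

Both views agree: the empty arm is at 175.1°, 4.7° short of the tab at 179.8°. I'll nudge it again on the same tube.

Run:
```python
from h import *
c=np.array([.655,.1238]); pt=lambda a,z,rr=.089:[*(c+rr*np.array([np.cos(np.radians(a)),np.sin(np.radians(a))])),z]
print(pt(236,.152),pt(252,.152))
show(rows([pt(236,.25),pt(236,.154)],1)); show(rows([pt(244,.154),pt(248,.154),pt(250,.154),pt(252,.154)],1,p0=pt(236,.154)))
```

```text
[np.float64(0.6052318315911036), np.float64(0.050015656042601275), 0.152] [np.float64(0.6274974875006297), np.float64(0.03915597004973133), 0.152]
7
[[0.0494,-0.0227,0.001,0,1],[0.0494,-0.0227,0.001,0,1],[0.0493,-0.0228,0.001,0,1],[0.0494,-0.0227,0.0009,0,1],[0.0493,-0.0228,0.001,0,1],[-0,-0,0.048,0,1],[-0.0001,-0,0.048,0,1]]
4
[[0.008,0.0095,0,0,1],[0.0044,0.0043,0,0,1],[0.0024,0.0021,0,0,1],[0.0024,0.0019,0,0,1]]
```

servo_tool --pt "0 0 0 0 1" --pt "0.0495 -0.0225 0 0 1" --pt "0.0495 -0.0225 0 0 1" --pt "0.0495 -0.0225 0 0 1" --pt "0.0495 -0.0225 0 0 1" --pt "0.049 -0.0235 0.002 0 1" --pt "0 0 0 0 1" --pt "0 0 0.05 0 1" --pt "0 0 0.05 0 1" --pt "0 0 0 0 1"

```text
time_s: 10.22
eef_pos: [0.6014, 0.0492, 0.1469]
eef_rot: [-179.8, 0.7, 20.1]
wrist_force: [0.1, -1.1, 0.3]
gripper_width: 0.0006
gripper_force: 0.0
```

servo_tool --pt "0.008 0.0095 -0.003 0 1" --pt "0.0045 0.0045 0 0 1" --pt "0.0025 0.002 0 0 1" --pt "0 0 0 0 1" --pt "0 0 0 0 1"

```text
time_s: 10.85
eef_pos: [0.6252, 0.0389, 0.1557]
eef_rot: [180.0, -0.0, 20.0]
wrist_force: [0.3, -0.1, 0.1]
gripper_width: 0.0005
gripper_force: 0.0
```

servo_tool --pt "0.0017 0.0014 0 0 1" --pt "0 0 0 0 1" --pt "0 0 0 0 1" --pt "-0.005 -0.008 0 0 1" --pt "-0.005 -0.01 0 0 1" --pt "0 0 -0.05 0 1" --pt "0 0 -0.05 0 1" --pt "-0.05 0.02 0 0 0" --pt "-0.05 0.02 0 0 0" --pt "-0.05 0.02 0 0 0" --pt "-0.05 0.03 0 0 0" --pt "-0.05 0.03 0 0 0"

```text
time_s: 12.35
eef_pos: [0.4161, -0.147, 0.2557]
eef_rot: [179.9, -0.0, 20.1]
wrist_force: [-0.3, -0.3, 0.6]
gripper_width: 0.0474
gripper_force: 0.0
```

Run:
```python
from h import *
import pickle
S={n:r.snapshot(n) for n in("side","top")}
pickle.dump(S,open("S1.pkl","wb"))
for n in("side","top"): print(n,arms(S[n]))
c=np.array([.655,.1238])
# tube/pin outer ends in the top view: points from cloud with z>.165, far from the axis
s=S["top"]; P=cloud(s); d=np.hypot(P[...,0]-c[0],P[...,1]-c[1]); an=np.degrees(np.arctan2(P[...,1]-c[1],P[...,0]-c[0]))%360
for a0 in(0,90,180,270):
    e=(an-a0+180)%360-180; m=(abs(e)<20)&(d>.085)&(d<.125)&(P[...,2]>.145); 
    if a0==180: m=(abs(e)<20)&(d>.065)&(d<.1)&(P[...,2]>.135)
    v,u=np.nonzero(m); w=np.array([onz(s,a,b,.17) for a,b in zip(u,v)]) if len(u) else np.zeros((1,3)); print(a0,len(u),e[m].mean())
o=r.get_obs(); print(o["time_s"],o["eef_pos"],o["eef_rot"])
f=lambda s,a,b,c,d:cv2.resize(s[a:b,c:d],(400,400))
cv2.imwrite("pics/m3.png",np.hstack([f(S["top"]["img"],90,240,180,330),f(S["side"]["img"],150,280,240,400)]))
```

```text
side [(np.float64(351.6), 304, np.float64(1.5)), (np.float64(88.4), 205, np.float64(-0.7)), (np.float64(182.0), 115, np.float64(-0.1)), (np.float64(267.3), 216, np.float64(-0.3))]
top [(np.float64(358.1), 264, np.float64(0.1)), (np.float64(90.8), 269, np.float64(-0.7)), (np.float64(179.2), 68, np.float64(-0.3)), (np.float64(265.7), 251, np.float64(0.6))]
0 123 -1.9974858476833073
90 136 0.02886963230766259
180 58 -1.0308729340488298
270 138 -3.3243452630307937
12.45 [ 0.41483068 -0.14942882  0.25605616] [1.79859305e+02 2.57518322e-02 1.96469117e+01]
```

View pics/m3.png

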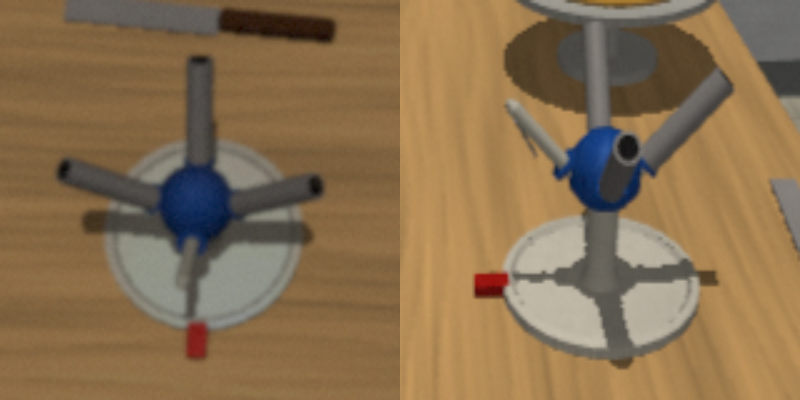

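The arm is now at about 179°, within 1° of the tab and at rest. Next is the copper tube.

servo_tool --pt "0 0 0 -10.4 0" --pt "0 0 0 -10.4 0" --pt "0 0 0 -10.4 0" --pt "0 0 0 -10.4 0" --pt "0 0 0 -10.4 0" --pt "0 0 0 -10.2 0" --pt "0 0 0 0 0"

```text
time_s: 13.32
eef_pos: [0.418, -0.1455, 0.2555]
eef_rot: [180.0, -0.0, 82.2]
wrist_force: [-0.3, -0.5, -0.2]
gripper_width: 0.0939
gripper_force: 0.0
```

Run:
```python
from h import *
o=r.get_obs();print(o["eef_pos"],o["eef_rot"],o["gripper_width"])
show(rows([[.4758,-.2682,.22],[.4758,-.2682,.14]],0))
```

```text
[ 0.41804092 -0.14552816  0.2554785 ] [ 1.79976292e+02 -1.66168914e-02  8.22049435e+01] 0.09393566528191487
5
[[-0.0379,0.0246,0.0118,0,0],[-0.0379,0.0246,0.0118,0,0],[-0.0379,0.0246,0.0119,0,0],[-0,0,0.04,0,0],[-0,0,0.04,0,0]]
```

servo_tool --pt "-0.038 0.0245 0.012 0 0" --pt "-0.038 0.0245 0.012 0 0" --pt "-0.038 0.0245 0.012 0 0" --pt "0 0 0 0 0" --pt "0 0 0 0 0"

```text
time_s: 13.95
eef_pos: [0.4753, -0.2686, 0.2195]
eef_rot: [-180.0, -0.0, 82.2]
wrist_force: [0.2, -0.8, 0.4]
gripper_width: 0.0939
gripper_force: 0.0
```

Run:
```python
from h import *
np.set_printoptions(precision=4,suppress=True)
w=r.snapshot("wrist"); o=r.get_obs(); print(o["eef_pos"],o["eef_rot"],ray(w,280,210))
hs=cv2.cvtColor(w["img"],cv2.COLOR_BGR2HSV); P=cloud(w)
m=((hs[...,0]<14)|(hs[...,0]>172))&(hs[...,1]>120)&(hs[...,2]>40)
m&=(abs(P[...,0]-.476)<.05)&(abs(P[...,1]+.268)<.04)
t=m&(P[...,2]>.1)&(P[...,2]<.115); q=P[t]; print(t.sum(),q.mean(0),q.min(0),q.max(0), "heights max",np.percentile(P[m][:,2],98))
if t.sum()>10:
    v,u=np.nonzero(t); (cx,cy),rad=cv2.minEnclosingCircle(np.c_[u,v].astype(np.float32)); a=onz(w,cx,cy,.107); b=onz(w,cx+rad,cy,.107); print(a,np.linalg.norm(a-b))
cv2.imwrite("pics/w1.png",w["img"])
```

```text
[ 0.4753 -0.2684  0.2202] [179.9529  -0.0025  82.2322] (array([ 0.485 , -0.19  ,  0.3983]), array([-0.0426, -0.2791, -0.9594]))
264 [ 0.4749 -0.2686  0.1054] [ 0.4639 -0.2813  0.1   ] [ 0.4852 -0.2575  0.1082] heights max 0.10745588722297193
[ 0.4739 -0.2682  0.107 ] 0.011956734790480905
```

View pics/w1.png

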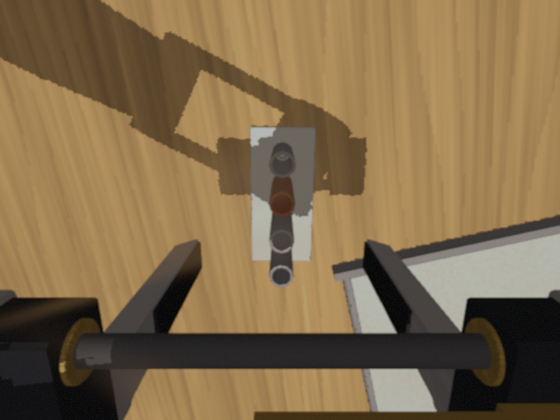

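Wrist view: the rack row is upright in the picture, copper second from top at (281,203) and centred between the open fingers. The measured centre is (0.4745,-0.2684) with its top at 0.107, as expected. I'll go down and grasp.

servo_tool --pt "0 0 0.05 0 0" --pt "0 0 0.05 0 0" --pt "0 0 0.04 0 0" --pt "0 0 0.025 0 0" --pt "0 0 0 0 0" --pt "0 0 0 0 0.6" --pt "0 0 0 0 1" --pt "0 0 0 0 1" --pt "0 0 0 0 1" --pt "0 0 0 0 1" --force 10

```text
time_s: 15.25
eef_pos: [0.4752, -0.2696, 0.0546]
eef_rot: [180.0, 0.0, 82.2]
wrist_force: [0.2, 0.1, -0.4]
gripper_width: 0.0475
gripper_force: 0.0
```

servo_tool --pt "0 0 0 0 1" --pt "0 0 0 0 1" --pt "0 0 0 0 1" --pt "0 0 0 0 1" --pt "0 0 0 0 1"

```text
time_s: 15.88
eef_pos: [0.4751, -0.2695, 0.0544]
eef_rot: [-180.0, -0.0, 82.2]
wrist_force: [-0.2, -0.1, -1.1]
gripper_width: 0.0228
gripper_force: 10.0
```

servo_tool --pt "0 0 -0.01 0 1" --pt "0 0 -0.03 0 1" --pt "0 0 -0.04 0 1" --pt "0 0 -0.04 0 1" --pt "0.05 0.007 0 0 1" --pt "0.05 0.007 0 0 1" --pt "0.05 0.007 0 0 1" --pt "0.05 0.006 0 0 1" --pt "0 0 0 10.3 1" --pt "0 0 0 10.3 1" --pt "0 0 0 10.3 1" --pt "0 0 0 10.3 1"

```text
time_s: 17.38
eef_pos: [0.5291, -0.0749, 0.1754]
eef_rot: [179.9, -0.0, 40.7]
wrist_force: [-0.2, -0.5, -0.5]
gripper_width: 0.0233
gripper_force: 10.0
```

servo_tool --pt "0 0 0.04 10.3 1" --pt "0 0 0.04 10.3 1" --pt "0 0 0.02 10.3 1" --pt "0 0 0.02 10.1 1" --pt "0 0 0 0 1" --pt "0 0 0 0 1"

```text
time_s: 18.12
eef_pos: [0.5297, -0.0752, 0.0558]
eef_rot: [180.0, -0.1, 0.2]
wrist_force: [0.1, 0.3, -0.5]
gripper_width: 0.023
gripper_force: 10.0
```

```bash
cat >> h.py <<'E'
def tube(n="side"):
    s=r.snapshot(n); hs=cv2.cvtColor(s["img"],cv2.COLOR_BGR2HSV); o=r.get_obs(); p=o["eef_pos"]; P=cloud(s)
    m=((hs[...,0]<12)|(hs[...,0]>174))&(hs[...,1]>110)&(hs[...,2]>30)&(np.linalg.norm(P-np.array(p)-[0,0,.019],axis=-1)<.12)
    return s,m,P,o
def tilt():
    s,m,P,o=tube(); v,u=np.nonzero(m); y=o["eef_pos"][1]
    w=[]
    for a,b in zip(u,v):
        c,d=ray(s,a,b); w.append((c+d*(y-c[1])/d[1])[[0,2]])
    w=np.array(w); c=w.mean(0); U,S,V=np.linalg.svd(w-c,full_matrices=False); ax=V[0]*np.sign(V[0][1]); t=(w-c)@ax; lat=(w-c)@V[1]
    print("n",len(w),"tilt (top to -x +)",np.degrees(np.arctan2(-ax[0],ax[1])),"ends",c+ax*t.min(),c+ax*t.max(),"len",np.ptp(t),"wid",np.ptp(lat),"tcp",o["eef_pos"],"rot",o["eef_rot"],"F",o["wrist_force"],"t",o["time_s"])
    return s,m
E
python3 - <<'E'
from h import *
np.set_printoptions(precision=4,suppress=True)
tilt()
E
```

```text
n 153 tilt (top to -x +) 3.7346924499103245 ends [0.5316 0.0054] [0.5271 0.0737] len 0.0684420244544429 wid 0.022170956830636683 tcp [ 0.5299 -0.0752  0.0561] rot [179.9589  -0.1498   0.1547] F [-0.2242  0.4114 -0.9068] t 18.175
```

servo_tool --pt "0 0 0.008 0 1" --pt "0 0 0.004 0 1" --pt "0 0 0.002 0 1" --pt "0 0 0.001 0 1" --force 6

```text
time_s: 18.68
eef_pos: [0.5299, -0.075, 0.0413]
eef_rot: [180.0, -0.1, 0.1]
wrist_force: [-1.0, 1.5, 7.3]
gripper_width: 0.023
gripper_force: 6.0
```

servo_tool --pt "-0.005 0 0 0 1" --pt "-0.005 0 0 0 1" --pt "-0.005 0 0 0 1" --pt "-0.005 0 0 0 1"

```text
time_s: 19.18
eef_pos: [0.5083, -0.0751, 0.0393]
eef_rot: [180.0, 0.0, 0.0]
wrist_force: [2.0, 0.8, 1.8]
gripper_width: 0.023
gripper_force: 6.0
```

Run:
```python
from h import *
np.set_printoptions(precision=4,suppress=True)
tilt()
```

```text
n 198 tilt (top to -x +) -4.231270238877381 ends [ 0.5225 -0.0076] [0.5339 0.1475] len 0.1555556402686984 wid 0.024161247000795916 tcp [ 0.5076 -0.075   0.0392] rot [179.9913   0.0847   0.0392] F [0.0224 0.1844 4.0099] t 19.225
```

```bash
sed -i 's/    return s,m,P,o/    n,l,st,_=cv2.connectedComponentsWithStats(m.astype(np.uint8)); print("comps",[tuple(map(int,x)) for x in st[1:] if x[4]>8]); big=[i for i in range(1,n) if st[i][4]>8 and abs(np.median(P[...,1][l==i])-p[1])<.04]; m=np.isin(l,big)\n    return s,m,P,o/' h.py
python3 - <<'E'
from h import *
np.set_printoptions(precision=4,suppress=True)
tilt()
E
```

```text
comps [(265, 271, 14, 32, 189)]
n 189 tilt (top to -x +) 2.031391401996816 ends [ 0.525  -0.0077] [0.5221 0.0729] len 0.08066793481719771 wid 0.025627035106392852 tcp [ 0.5077 -0.075   0.0392] rot [179.9947   0.108    0.0354] F [ 0.257  -0.3599  4.12  ] t 19.275
```

servo_tool --pt "-0.005 0 0.0005 0 1" --pt "-0.005 0 0.001 0 1" --pt "-0.005 0 0.0015 0 1" --pt "-0.005 0 0.002 0 1" --pt "-0.005 0 0.0025 0 1" --pt "-0.005 0 0.003 0 1" --pt "0 0 0 0 1"

```text
time_s: 20.15
eef_pos: [0.4779, -0.0749, 0.0284]
eef_rot: [-180.0, 0.1, 0.0]
wrist_force: [-0.3, 0.1, 2.5]
gripper_width: 0.0229
gripper_force: 6.0
```

Run:
```python
from h import *
np.set_printoptions(precision=4,suppress=True)
s,m=tilt()
cv2.imwrite("pics/t1.png",cv2.resize(s["img"][215:325,210:330],(720,600)))
```

```text
comps [(254, 277, 22, 25, 291)]
n 291 tilt (top to -x +) 30.53761613039261 ends [ 0.5268 -0.001 ] [0.4906 0.0604] len 0.07127865353805668 wid 0.02687086599168479 tcp [ 0.4783 -0.0749  0.0285] rot [-179.9809    0.0662    0.0385] F [-0.7771 -0.0274  0.5522] t 20.2
```

View pics/t1.png

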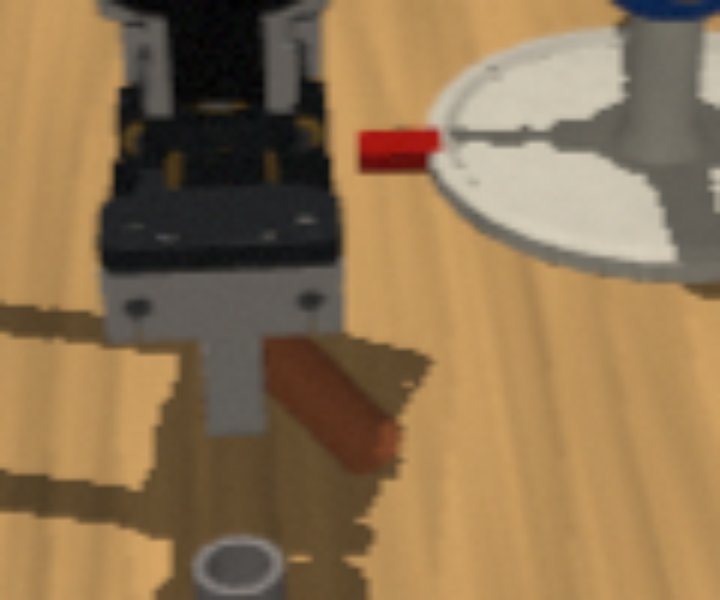

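The tube now leans about 45°, its lower end toward the tree (crop (375,455)) and its top hidden behind the bracket. I'll fit its edges for the exact tilt and lower-end position.

```bash
cat >> h.py <<'E'
def edges():
    s,m,P,o=tube(); y=o["eef_pos"][1]; p=np.array(o["eef_pos"])
    def onp(a,b): 
        c,d=ray(s,a,b); return (c+d*(y-c[1])/d[1])[[0,2]]
    cols=np.nonzero(m.sum(0)>2)[0]; n=len(cols)
    up=np.array([onp(c,np.nonzero(m[:,c])[0].min()-.5) for c in cols]); lo=np.array([onp(c,np.nonzero(m[:,c])[0].max()+.5) for c in cols])
    v,u=np.nonzero(m); w=np.array([onp(a,b) for a,b in zip(u,v)])
    up=up[1:int(n*.75)]; lo=lo[1:int(n*.65)]
    out=[]
    for q in(up,lo):
        V=np.linalg.svd(q-q.mean(0))[2][0]; V*=np.sign(V[1]); out.append((np.degrees(np.arctan2(-V[0],V[1])),np.abs((q-q.mean(0))@[V[1],-V[0]]).max()))
    th=np.radians(np.mean([a for a,_ in out])); ax=np.array([-np.sin(th),np.cos(th)]); nr=np.array([ax[1],-ax[0]])
    mid=(up.mean(0)@nr+lo.mean(0)@nr)/2; t=(w@ax).min(); end=nr*mid+ax*t; g=p[[0,2]]+[0,.019]
    print("edge tilts",out,"width",abs((up.mean(0)-lo.mean(0))@nr),"end",end,"end-tcp",end-p[[0,2]],"axis off grip",(g@nr)-mid,"end to grip",(g-end)@ax,"tcp",p,"F",o["wrist_force"],"t",o["time_s"])
    return s,m
E
python3 - <<'E'
from h import *
np.set_printoptions(precision=4,suppress=True)
edges()
E
```

```text
comps [(254, 277, 23, 24, 292)]
edge tilts [(np.float64(43.74698562438396), np.float64(0.004272749641684323)), (np.float64(32.17891428726778), np.float64(0.00108211583893913))] width 0.02352625284559762 end [0.5304 0.0015] end-tcp [ 0.052 -0.027] axis off grip -0.012697193841549215 end to grip 0.06819648761724506 tcp [ 0.4784 -0.0749  0.0284] F [ 0.4007 -0.3103  0.3906] t 20.25
```

servo_tool --pt "0 0 -0.01 0 1" --pt "0 0 -0.04 0 1" --pt "0 0 -0.05 0 1" --pt "0 0 -0.05 0 1" --pt "0 0 -0.04 0 1" --pt "-0.009 -0.05 0 0 1" --pt "-0.009 -0.05 0 0 1" --pt "-0.009 -0.05 0 0 1" --pt "0 -0.05 0 0 1" --pt "0 0 0 0 1" --pt "0 0 0 0 1" --force 10

```text
time_s: 21.62
eef_pos: [0.4518, 0.1247, 0.219]
eef_rot: [180.0, -0.0, 0.1]
wrist_force: [-0.2, -1.0, 0.3]
gripper_width: 0.0232
gripper_force: 10.0
```

```bash
cat >> h.py <<'E'
from scipy.optimize import least_squares
def cyl(names=("wrist","side","top"),verbose=1):
    o=r.get_obs(); p=np.array(o["eef_pos"]); A=[]
    for n in names:
        s=r.snapshot(n); hs=cv2.cvtColor(s["img"],cv2.COLOR_BGR2HSV); P=cloud(s)
        m=((hs[...,0]<14)|(hs[...,0]>172))&(hs[...,1]>100)&(hs[...,2]>25)&(np.linalg.norm(P-p-[0.02,0,0],axis=-1)<.09)
        k=cv2.erode(m.astype(np.uint8),np.ones((3,3)))>0; q=P[k]; print(n,len(q),q.mean(0)-p if len(q) else ""); A.append(q)
    def fit(q):
        def res(v):
            ax=np.array([-np.sin(v[0])*np.cos(v[1]),np.sin(v[1]),np.cos(v[0])*np.cos(v[1])]); d=q-(p+[v[2],v[3],.019]); d=d-np.outer(d@ax,ax); return np.linalg.norm(d,axis=1)-.012
        f=least_squares(res,[np.radians(42),0,.005,0],loss="soft_l1",f_scale=.001); v=f.x
        ax=np.array([-np.sin(v[0])*np.cos(v[1]),np.sin(v[1]),np.cos(v[0])*np.cos(v[1])]); t=(q-(p+[v[2],v[3],.019]))@ax
        e=[v[2],v[3],.019]+ax*np.percentile(t,.5)
        print("tilt",np.degrees(v[:2]),"axis at grip height dx,dy",v[2:],"low end rel tcp",e,"rms",np.sqrt((res(v)**2).mean()),len(q)); return v,e
    for q in A:
        if len(q)>60: fit(q)
    print("all"); out=fit(np.vstack(A)); print("tcp",p,o["eef_rot"],"t",o["time_s"]); return out
E
python3 - <<'E'
from h import *
np.set_printoptions(precision=4,suppress=True)
cyl()
E
```

```text
wrist 7416 [ 0.0182 -0.0002  0.0327]
side 172 [ 0.03   -0.0115  0.0079]
top 0 
tilt [35.803  -0.0752] axis at grip height dx,dy [ 0.0432 -0.0006] low end rel tcp [ 0.0622 -0.0006 -0.0072] rms 0.0052819639873726695 7416
tilt [34.2099  0.0069] axis at grip height dx,dy [ 0.0195 -0.0007] low end rel tcp [ 0.0442 -0.0007 -0.0174] rms 0.0012313599791293067 172
all
tilt [35.612   0.8233] axis at grip height dx,dy [ 0.043  -0.0016] low end rel tcp [ 0.0618 -0.002  -0.0073] rms 0.005378876494530966 7588
tcp [0.4518 0.1247 0.219 ] [179.9605  -0.0026   0.0674] t 21.625
```

Run:
```python
from h import *
np.set_printoptions(precision=4,suppress=True)
import pickle
w=r.snapshot("wrist"); s=r.snapshot("side"); pickle.dump((w,s),open("W.pkl","wb"))
print(ray(w,280,210))
cv2.imwrite("pics/w2.png",np.hstack([cv2.resize(w["img"],(440,330)),cv2.resize(s["img"][130:240,200:320],(360,330))]))
```

```text
(array([0.5303, 0.1239, 0.3977]), array([-0.2804,  0.0041, -0.96  ]))
```

View pics/w2.png

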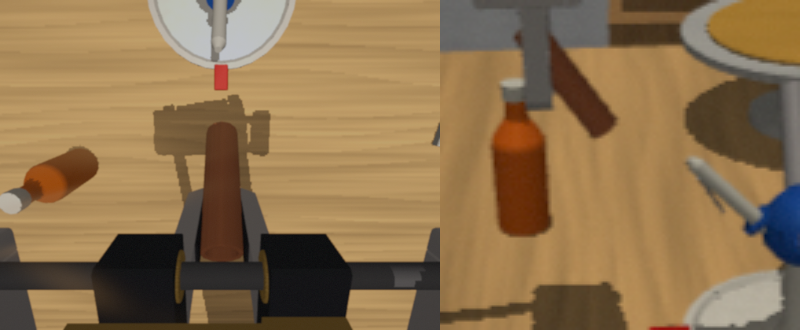

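Wrist: the tube lies straight along the tool x-axis, lower end at about (282,160) full-scale and upper end at about (282,330). The pin lies ahead at (278,50), in line with it. Side: about 37° of tilt.

Run:
```python
from h import *
np.set_printoptions(precision=4,suppress=True)
import pickle
W,Sd=pickle.load(open("W.pkl","rb")); p=np.array(r.get_obs()["eef_pos"])
def pts(s,box):
    hs=cv2.cvtColor(s["img"],cv2.COLOR_BGR2HSV); P=cloud(s); m=((hs[...,0]<14)|(hs[...,0]>172))&(hs[...,1]>100)&(hs[...,2]>25)
    k=np.zeros(m.shape,bool); k[box[1]:box[3],box[0]:box[2]]=1; m&=k&(P[...,2]>.15); m=cv2.erode(m.astype(np.uint8),np.ones((3,3)))>0; return P[m]
def AX(v): return np.array([-np.sin(v[0])*np.cos(v[1]),np.sin(v[1]),np.cos(v[0])*np.cos(v[1])])
def fit(q,x0=.01):
    def res(v):
        d=q-(p+[v[2],v[3],.019]); d=d-np.outer(d@AX(v),AX(v)); return np.linalg.norm(d,axis=1)-.012
    v=least_squares(res,[np.radians(40),0,x0,0],loss="soft_l1",f_scale=.001).x; t=(q-(p+[v[2],v[3],.019]))@AX(v); b=np.array([v[2],v[3],.019])
    print(len(q),"tilt",np.degrees(v[:2]),"dx dy",v[2:],"low",b+AX(v)*np.percentile(t,.5),"high",b+AX(v)*np.percentile(t,99.5),"span",np.percentile(t,99.5)-np.percentile(t,.5),"rms",np.sqrt((res(v)**2).mean()))
a=pts(W,(250,150,318,326)); b=pts(Sd,(230,140,265,180))
print(a.min(0)-p,a.max(0)-p)
a=a[np.abs(a[:,1]-p[1])<.014]
fit(a); fit(b); fit(np.vstack([a[::20],b]))
```

```text
[-0.0138 -0.0118 -0.0169] [0.0783 0.0113 0.1787]
7415 tilt [35.1153  0.2449] dx dy [ 0.0432 -0.0008] low [ 0.0619 -0.0009 -0.0076] high [ 0.009  -0.0005  0.0677] span 0.09207679314290157 rms 0.008282392934012063
188 tilt [35.1234 -0.6015] dx dy [ 0.0192 -0.0006] low [ 0.0446 -0.0001 -0.017 ] high [ 0.0071 -0.0008  0.0362] span 0.06508841947123285 rms 0.001224038248496001
559 tilt [34.1077  0.3818] dx dy [ 0.0173 -0.0004] low [ 0.0435 -0.0007 -0.0197] high [-0.0377  0.0002  0.1001] span 0.1447391802983935 rms 0.01089781287643791
```

Run:
```python
from h import *
np.set_printoptions(precision=4,suppress=True)
import pickle
W,Sd=pickle.load(open("W.pkl","rb")); p=np.array(r.get_obs()["eef_pos"])
P=cloud(W)-p
for v in range(150,340,10): print(v,[np.round(1000*P[v,u]).astype(int).tolist() for u in (270,281,292)],W["img"][v,281].tolist())
```

```text
150 [[36, 13, -219], [36, 0, -221], [36, -13, -221]] [57, 89, 114]
160 [[52, 7, -15], [52, 0, -13], [52, -6, -13]] [33, 55, 93]
170 [[47, 6, -7], [48, 0, -4], [47, -6, -7]] [35, 58, 94]
180 [[43, 6, -1], [44, 0, 2], [43, -6, 0]] [35, 56, 94]
190 [[39, 6, 5], [39, 0, 8], [39, -6, 5]] [33, 56, 94]
200 [[35, 6, 11], [35, 0, 13], [35, -5, 11]] [32, 55, 93]
210 [[31, 6, 17], [32, 0, 20], [31, -5, 18]] [31, 53, 91]
220 [[27, 6, 22], [28, 0, 25], [28, -5, 23]] [31, 52, 90]
230 [[24, 5, 27], [25, 0, 30], [24, -5, 28]] [31, 52, 90]
240 [[21, 5, 32], [21, 0, 33], [21, -5, 32]] [34, 55, 92]
250 [[18, 5, 38], [19, 0, 40], [18, -5, 37]] [30, 52, 91]
260 [[15, 5, 41], [16, 0, 44], [15, -5, 42]] [31, 50, 89]
270 [[12, 5, 45], [13, 0, 47], [13, -5, 46]] [29, 49, 90]
280 [[9, 5, 49], [11, 0, 52], [10, -4, 50]] [30, 49, 89]
290 [[7, 5, 53], [8, 0, 55], [7, -4, 53]] [32, 52, 90]
300 [[4, 5, 57], [6, 0, 59], [4, -4, 57]] [31, 51, 90]
310 [[2, 5, 60], [3, 0, 62], [2, -4, 61]] [30, 51, 90]
320 [[-11, 5, 49], [-12, 0, 47], [-11, -5, 49]] [30, 47, 85]
330 [[-14, 5, 52], [-14, 0, 51], [-15, -5, 50]] [30, 49, 88]
```

Wrist depth gives clean numbers: tilt 33°, lower-end centre about (+43.5, 0, −20) mm from the TCP. The tilt should be nearer 45°, so I'll do one more short drag on the table.

servo_tool --pt "0 0 0.05 0 1" --pt "0 0 0.05 0 1" --pt "0 0 0.05 0 1" --pt "0 0 0.034 0 1" --pt "0 0 0.006 0 1" --pt "0 0 0.003 0 1" --pt "-0.004 0 0.002 0 1" --pt "-0.004 0 0.002 0 1" --pt "-0.004 0 0.002 0 1" --pt "-0.004 0 0.002 0 1" --pt "0 0 0 0 1" --force 6

```text
time_s: 23.25
eef_pos: [0.435, 0.125, 0.0178]
eef_rot: [180.0, 0.1, 0.1]
wrist_force: [-0.5, 0.7, 0.2]
gripper_width: 0.0231
gripper_force: 6.0
```

```bash
cat >> h.py <<'E'
def ridge(u=281):
    """tube's top line in the wrist depth, relative to the TCP (x,y,z)"""
    o=r.get_obs(); p=np.array(o["eef_pos"]); w=r.snapshot("wrist"); P=cloud(w)-p
    q=np.median(P[100:345,u-2:u+3],axis=1); k=(abs(q[:,1])<.02)&(q[:,2]>-.05)&(q[:,2]<.09)&(q[:,0]>-.04)&(q[:,0]<.09)
    v=np.nonzero(k)[0]; q=q[k]
    a,b=None,None
    rng=np.random.default_rng(0); best=0
    for _ in range(300):
        i,j=rng.choice(len(q),2,replace=False); d=q[j]-q[i]; L=np.hypot(d[0],d[2])
        if L<.03: continue
        n=np.array([d[2],-d[0]])/L; e=abs((q[:,[0,2]]-q[i,[0,2]])@n)<.0012
        if e.sum()>best: best=e.sum(); sel=e
    g=q[sel]; c=g.mean(0); V=np.linalg.svd(g-c,full_matrices=False)[2][0]; V*=np.sign(V[2]); t=(g-c)@V; th=np.arctan2(-V[0],V[2])
    lo=c+V*t.min(); hi=c+V*t.max(); off=.012*np.array([np.cos(th),0,np.sin(th)])
    print("tilt",np.degrees(th),"side lean",np.degrees(np.arcsin(V[1])),"low axis",lo-off,"high axis",hi-off,"len",np.ptp(t),"n",best,"tcp",p,o["eef_rot"],"F",o["wrist_force"],"t",o["time_s"]); return w
E
python3 - <<'E'
from h import *
np.set_printoptions(precision=4,suppress=True)
ridge()
E
```

```text
tilt 46.83948306594592 side lean -0.08866069719081088 low axis [ 0.077   0.0004 -0.0269] high axis [-0.0097  0.0002  0.0544] len 0.11892893690363565 n 193 tcp [0.435  0.125  0.0178] [179.9948   0.056    0.0543] F [-0.5189  0.7009  0.2373] t 23.25
```

servo_tool --pt "0 0 -0.02 0 1" --pt "0 0 -0.05 0 1" --pt "0 0 -0.05 0 1" --pt "0 0 -0.05 0 1" --pt "0 0 -0.05 0 1" --pt "0 0 0 0 1" --pt "0 0 0 0 1" --force 10

```text
time_s: 24.18
eef_pos: [0.4354, 0.1249, 0.2368]
eef_rot: [180.0, 0.1, 0.0]
wrist_force: [0.2, 0.3, -0.3]
gripper_width: 0.0227
gripper_force: 10.0
```

Run:
```python
from h import *
np.set_printoptions(precision=4,suppress=True)
w=ridge(); s=r.snapshot("side"); t=r.snapshot("top")
# pin points in wrist, side, top clouds: near expected pin, white
for n,i in(("wrist",w),("side",s),("top",t)):
    P=cloud(i); hs=cv2.cvtColor(i["img"],cv2.COLOR_BGR2HSV)
    m=(hs[...,1]<110)&(P[...,0]>.55)&(P[...,0]<.61)&(abs(P[...,1]-.126)<.02)&(P[...,2]>.118)&(P[...,2]<.19); q=P[m]
    if len(q)<20: print(n,len(q)); continue
    f=lambda v:(lambda ax,d:np.linalg.norm(d-np.outer(d@ax,ax),axis=1)-.0065)(np.array([-np.cos(v[0])*np.cos(v[1]),np.cos(v[0])*np.sin(v[1]),np.sin(v[0])]),q-[.585,v[2],v[3]])
    o=least_squares(f,[.785,0,.125,.145],loss="soft_l1",f_scale=.001); print(n,len(q),"elev,az",np.degrees(o.x[:2]),"at x=.585: y,z",o.x[2:],"x range",np.percentile(q[:,0],[1,99]),"ztop",np.percentile(q[:,2],99),"rms",np.sqrt((f(o.x)**2).mean()))
print(arms(s),arms(t))
```

```text
tilt 46.9516790055233 side lean -0.06818846153979385 low axis [ 0.0587  0.0004 -0.0096] high axis [-0.0097  0.0003  0.0544] len 0.09370093160982645 n 188 tcp [0.4354 0.1249 0.2368] [179.9811   0.1007   0.0406] F [ 0.1608  0.3259 -0.3302] t 24.175
wrist 743 elev,az [40.1314  1.9201] at x=.585: y,z [0.126  0.1446] x range [0.5598 0.5915] ztop 0.16992016849265834 rms 0.0013692307699351754
side 158 elev,az [43.7177  2.8107] at x=.585: y,z [0.1253 0.1459] x range [0.5632 0.6095] ztop 0.1692399773631531 rms 0.0018594023759563767
top 4
[(np.float64(351.7), 303, np.float64(1.9)), (np.float64(88.6), 203, np.float64(-0.7)), (np.float64(182.1), 113, np.float64(0.2)), (np.float64(267.3), 217, np.float64(-0.2))] [(np.float64(358.2), 263, np.float64(0.0)), (np.float64(90.9), 270, np.float64(-0.8)), (np.float64(265.8), 252, np.float64(0.6))]
```

The tilt is 47° and the tube is centred on the pin line: pin axis (0.585,0.1257,0.145), matching the expected 45° geometry. I'll line up and engage the tip.

servo_tool --pt "0 -0.001 -0.009 0 1" --pt "0.03 0 0.03 0 1" --pt "0.03 0 0.03 0 1" --pt "0 0 0 0 1" --pt "0 0 0 0 1" --force 12

```text
time_s: 24.95
eef_pos: [0.4956, 0.1261, 0.1877]
eef_rot: [-180.0, 0.0, 0.0]
wrist_force: [-0.0, -0.1, -0.3]
gripper_width: 0.0229
gripper_force: 12.0
```

Run:
```python
from h import *
np.set_printoptions(precision=4,suppress=True)
w=ridge(); s=r.snapshot("side")
P=cloud(w); hs=cv2.cvtColor(w["img"],cv2.COLOR_BGR2HSV)
m=(hs[...,1]<110)&(P[...,0]>.545)&(P[...,0]<.605)&(abs(P[...,1]-.126)<.015)&(P[...,2]>.125)&(P[...,2]<.19); q=P[m]; print(len(q))
for x in np.arange(.556,.606,.006):
    k=q[abs(q[:,0]-x)<.003]
    if len(k)>3: print(x,(k[:,1].min()+k[:,1].max())/2,k[:,2].max())
cv2.imwrite("pics/i1.png",np.hstack([cv2.resize(w["img"][0:260,150:410],(400,400)),cv2.resize(s["img"][150:230,225:345],(400,400))]))
```

```text
tilt 46.98520219304851 side lean -0.09104940204224189 low axis [ 0.059   0.0004 -0.0097] high axis [-0.0098  0.0003  0.0545] len 0.09410450204931697 n 188 tcp [0.4956 0.1261 0.1877] [-179.9988    0.0027    0.0458] F [-0.0334 -0.1042 -0.2673] t 24.95
1444
0.562 0.12652117432188936 0.18719851411364424
0.5680000000000001 0.12654073462212226 0.1694728369219137
0.5740000000000001 0.1262454631806114 0.16749639260330565
0.5800000000000001 0.12620564682530389 0.16083526133391773
0.5860000000000001 0.1259320228874782 0.15463206552312836
0.5920000000000001 0.12589587316597273 0.14935152148974146
0.5980000000000001 0.12558516896968352 0.1430398432588603
0.6040000000000001 0.12560980023947294 0.136597663761743
```

View pics/i1.png

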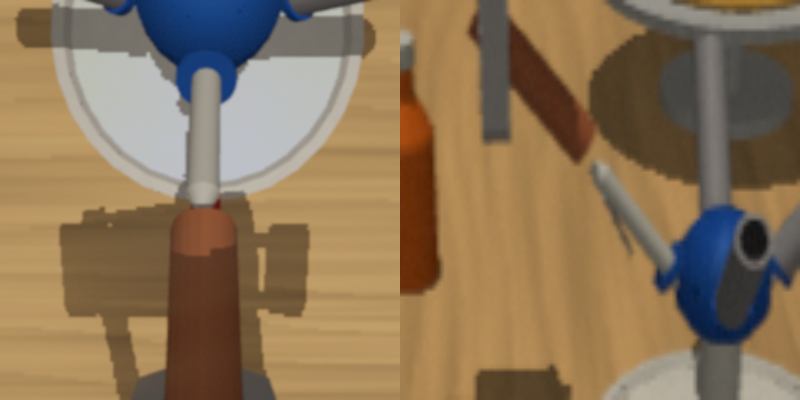

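Both views show the tube mouth directly in line just short of the pin tip: wrist crop (204,210), side crop (588,145) against tip (600,168). No view needed beyond this; I'll slide on while watching the forces.

servo_tool --pt "0.0028 0 0.0028 0 1" --pt "0.0028 0 0.0028 0 1" --pt "0.0028 0 0.0028 0 1" --pt "0.0028 0 0.0028 0 1" --pt "0.0028 0 0.0028 0 1" --pt "0.0028 0 0.0028 0 1" --pt "0 0 0 0 1" --force 15

```text
time_s: 25.92
eef_pos: [0.5126, 0.1259, 0.1697]
eef_rot: [180.0, 0.0, 0.0]
wrist_force: [0.2, -0.2, -0.7]
gripper_width: 0.0227
gripper_force: 15.0
```

servo_tool --pt "0.0028 0 0.0028 0 1" --pt "0.0028 0 0.0028 0 1" --pt "0.0028 0 0.0028 0 1" --pt "0.0028 0 0.0028 0 1" --pt "0.0028 0 0.0028 0 1" --pt "0.0028 0 0.0028 0 1" --pt "0 0 0 0 1" --force 20

```text
time_s: 26.8
eef_pos: [0.5296, 0.126, 0.1528]
eef_rot: [180.0, 0.0, 0.0]
wrist_force: [-1.1, 0.1, -2.6]
gripper_width: 0.0229
gripper_force: 20.0
```

servo_tool --pt "0.0028 0 0.0028 0 1" --pt "0.0028 0 0.0028 0 1" --pt "0.0028 0 0.0028 0 1" --pt "0.0028 0 0.0028 0 1" --pt "0.0028 0 0.0028 0 1" --pt "0 0 0 0 1"

```text
time_s: 27.55
eef_pos: [0.5439, 0.126, 0.1388]
eef_rot: [180.0, -0.0, 0.0]
wrist_force: [-0.5, 0.6, -2.5]
gripper_width: 0.023
gripper_force: 20.0
```

servo_tool --pt "0.0028 0 0.0028 0 1" --pt "0.0028 0 0.0028 0 1" --pt "0.0028 0 0.0028 0 1" --pt "0 0 0 0 1"

```text
time_s: 28.05
eef_pos: [0.5522, 0.126, 0.1304]
eef_rot: [180.0, -0.0, 0.0]
wrist_force: [-1.1, -0.5, -1.6]
gripper_width: 0.0227
gripper_force: 20.0
```

Run:
```python
from h import *
np.set_printoptions(precision=4,suppress=True)
ridge();
```

```text
tilt 43.43012626175278 side lean -0.07690394647973146 low axis [ 0.0595  0.0004 -0.0182] high axis [-0.0098  0.0003  0.055 ] len 0.10086519253332754 n 186 tcp [0.5522 0.126  0.1304] [179.9926  -0.0222   0.037 ] F [-1.1443 -0.4714 -1.5646] t 28.05
```

servo_tool --pt "0.0014 0 0.0014 0 1" --pt "0.0014 0 0.0014 0 1" --pt "0 0 0 0 1"

```text
time_s: 28.48
eef_pos: [0.5546, 0.126, 0.128]
eef_rot: [180.0, 0.0, 0.0]
wrist_force: [-3.4, -0.3, -0.4]
gripper_width: 0.0224
gripper_force: 20.0
```

servo_tool --pt "0.0007 0 0.0007 0 1" --pt "0.0007 0 0.0007 0 1" --pt "0 0 0 0 1"

```text
time_s: 28.85
eef_pos: [0.556, 0.126, 0.1267]
eef_rot: [180.0, 0.0, 0.0]
wrist_force: [-3.1, -0.1, -0.4]
gripper_width: 0.0227
gripper_force: 20.0
```

servo_tool --pt "0.0007 0 0.0007 0 1" --pt "0.0007 0 0.0007 0 1" --pt "0 0 0 0 1"

```text
time_s: 29.22
eef_pos: [0.5562, 0.1261, 0.1265]
eef_rot: [180.0, 0.1, 0.0]
wrist_force: [-8.7, 0.5, 5.3]
gripper_width: 0.0229
gripper_force: 20.0
```

servo_tool --pt "0.0007 0 0.0007 0 1" --pt "0.0007 0 0.0007 0 1" --pt "0 0 0 0 1"

```text
time_s: 29.6
eef_pos: [0.5562, 0.1261, 0.1265]
eef_rot: [180.0, 0.3, 0.1]
wrist_force: [-15.7, -0.4, 12.0]
gripper_width: 0.0231
gripper_force: 20.0
```

Run:
```python
from h import *
np.set_printoptions(precision=4,suppress=True)
w=ridge(); P=cloud(w); hs=cv2.cvtColor(w["img"],cv2.COLOR_BGR2HSV)
for v in range(60,250,6): print(v,(1000*P[v,281]).round(1),hs[v,281])
```

```text
tilt 43.380534090781765 side lean -0.08225180253283079 low axis [ 0.0558  0.0004 -0.014 ] high axis [-0.0095  0.0003  0.055 ] len 0.09497961181127043 n 184 tcp [0.5562 0.1261 0.1265] [179.9856   0.2568   0.0582] F [-15.6605  -0.3673  12.0107] t 29.6
60 [657.8 126.6 139.2] [108 157 175]
66 [655.3 126.6 139.2] [108 156 178]
72 [652.5 126.6 140.6] [107 157 179]
78 [650.1 126.6 139. ] [107 160 175]
84 [647.5 126.6 138.9] [108 167 170]
90 [644.9 126.6 138.2] [107 172 165]
96 [642.2 126.6 138.1] [108 178 159]
102 [639.5 126.5 135.9] [108 185 152]
108 [636.8 126.5 135.7] [108 199 145]
114 [633.9 126.5 133.6] [108 207 139]
120 [631.  126.5 131.5] [108 206 129]
126 [627.9 126.5 127.4] [109 201 118]
132 [624.7 126.5 123.7] [108 204 120]
138 [621.4 126.5 122. ] [108 201 132]
144 [618.3 126.5 122.9] [ 10 153 145]
150 [615.7 126.5 128.1] [ 10 155 145]
156 [612.7 126.5 129.2] [ 10 151 145]
162 [610.  126.5 132.1] [  8 135 100]
168 [607.4 126.5 135.3] [  8 136 101]
174 [604.7 126.5 137.6] [  9 136 101]
180 [602.1 126.5 140. ] [  9 144 101]
186 [599.6 126.5 142.8] [ 10 150 100]
192 [597.2 126.5 145.5] [ 11 149 101]
198 [594.9 126.5 148.4] [ 10 159 101]
204 [592.6 126.5 150.9] [ 10 162 101]
210 [590.5 126.5 153.9] [ 11 167  99]
216 [587.7 126.5 154.4] [ 10 163 100]
222 [586.  126.5 158. ] [ 11 166 100]
228 [583.7 126.5 159.9] [ 10 157 101]
234 [581.4 126.5 161.6] [ 11 155 102]
240 [579.4 126.5 164. ] [ 11 166 100]
246 [577.2 126.5 165.8] [ 11 172  98]
```

The force rose sharply to 20 N with the tool stopped. The lower end is 0.4 mm from the foot, so the tube is home. I'll relax the push, open and withdraw.

servo_tool --pt "-0.0012 0 -0.0012 0 1" --pt "0 0 0 0 1" --pt "0 0 0 0 0.7" --pt "0 0 0 0 0.4" --pt "0 0 0 0 0.2" --pt "0 0 0 0 0.2" --pt "0 0 0 0 0.2" --pt "0 0 0 0 0.2" --pt "0 0 0 0 0.2"

```text
time_s: 30.78
eef_pos: [0.5576, 0.126, 0.1251]
eef_rot: [180.0, -0.0, 0.0]
wrist_force: [-0.6, -0.3, -0.1]
gripper_width: 0.0752
gripper_force: 0.0
```

servo_tool --pt "0 0 -0.01 0 0.2" --pt "0 0 -0.03 0 0.2" --pt "0 0 -0.05 0 0.2" --pt "0 0 -0.05 0 0.2" --pt "-0.05 0 0 0 0.2" --pt "-0.05 0 0 0 0.2" --pt "-0.05 0 0 0 0.2" --pt "0 0.05 0 0 0.2" --pt "0 0.05 0 0 0.2" --pt "0 0 0 0 0.2" --pt "0 0 0 0 0.2"

```text
time_s: 32.15
eef_pos: [0.4078, 0.0263, 0.2658]
eef_rot: [-180.0, -0.1, 0.0]
wrist_force: [0.8, 0.4, 0.4]
gripper_width: 0.0752
gripper_force: 0.0
```

Run:
```python
from h import *
np.set_printoptions(precision=4,suppress=True)
o=r.get_obs(); print(o["eef_pos"],o["wrist_force"],o["time_s"])
S={n:r.snapshot(n) for n in("side","top")}
for n,s in S.items():
    print(n,arms(s)); P=cloud(s); hs=cv2.cvtColor(s["img"],cv2.COLOR_BGR2HSV)
    m=((hs[...,0]<14)|(hs[...,0]>172))&(hs[...,1]>100)&(P[...,0]>.52)&(P[...,0]<.63)&(abs(P[...,1]-.126)<.03)&(P[...,2]>.08); q=P[m]
    def f(v):
        ax=np.array([-np.cos(v[0])*np.cos(v[1]),np.cos(v[0])*np.sin(v[1]),np.sin(v[0])]); d=q-[.58,v[2],v[3]]; return np.linalg.norm(d-np.outer(d@ax,ax),axis=1)-.012
    v=least_squares(f,[.785,0,.126,.15],loss="soft_l1",f_scale=.001).x; ax=np.array([-np.cos(v[0])*np.cos(v[1]),np.cos(v[0])*np.sin(v[1]),np.sin(v[0])])
    t=(q-[.58,v[2],v[3]])@ax; print(len(q),"elev az",np.degrees(v[:2]),"low",[.58,v[2],v[3]]+ax*t.min(),"high",[.58,v[2],v[3]]+ax*t.max())
# spray and rack
P=cloud(S["top"]); m=(P[...,2]>.1)&(P[...,0]>.35)&(P[...,0]<.5)&(P[...,1]>.2)&(P[...,1]<.45); print("spray",P[m].mean(0),m.sum())
d=np.abs(S["top"]["img"].astype(int)-__import__("pickle").load(open("S1.pkl","rb"))["top"]["img"].astype(int)).sum(2)>90
v,u=np.nonzero(d[230:275,380:455]); print("rack change px",len(u),(u+380).min() if len(u) else "",(u+380).max() if len(u) else "")
```

```text
[0.4078 0.0263 0.2658] [0.7861 0.3777 0.4303] 32.15
side [(np.float64(351.8), 306, np.float64(1.5)), (np.float64(88.5), 204, np.float64(-0.8)), (np.float64(185.1), 296, np.float64(-2.8)), (np.float64(267.2), 217, np.float64(-0.2))]
376 elev az [45.6511 -0.4545] low [0.6125 0.1263 0.1142] high [0.5465 0.1257 0.1817]
top [(np.float64(357.6), 261, np.float64(0.6)), (np.float64(90.7), 269, np.float64(-0.8)), (np.float64(178.6), 191, np.float64(0.6)), (np.float64(265.9), 251, np.float64(0.9))]
223 elev az [45.4371 -2.3531] low [0.6112 0.1266 0.1139] high [0.5445 0.1239 0.1816]
spray [0.4163 0.3368 0.1243] 267
rack change px 2914 380 454
```

Run:
```python
from h import *
import pickle
s=r.snapshot("side"); A=pickle.load(open("S0.pkl","rb"))["side"]
for c in((.4808,-.2323),(.4704,-.3031),(.4655,-.3394),(.4758,-.2682)):
    f=lambda s:(lambda P:P[(np.hypot(P[...,0]-c[0],P[...,1]-c[1])<.014)&(P[...,2]>.04)])(cloud(s))
    a,b=f(A),f(s); print(len(a),len(b),a.mean(0).round(4),b.mean(0).round(4) if len(b) else None)
```

```text
302 463 [ 0.4835 -0.2369  0.0912] [ 0.4814 -0.2394  0.0826]
366 361 [ 0.4726 -0.3073  0.0916] [ 0.4725 -0.3071  0.0917]
718 720 [ 0.4658 -0.3462  0.0821] [ 0.4658 -0.3463  0.082 ]
355 0 [ 0.4782 -0.2727  0.0912] None
```

The steel tubes stand where they were; the copper tube's place in the rack is empty.

```bash
python3 -c "
from rig import r
print(r.close_job())"
```

```text
the job is handed in; nothing more can be done
None
```

The copper tube is pressed home against the blue collar and released, the empty arm rests within about 1° of the red tab, the steel tubes and spray bottle are unmoved, and I handed the job in at about 32 s; the final verdict was not shown.

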